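# Stow the stapler in the push-to-open supply box

## Task

Put the red stapler away in the blue-lidded supply box. The lid has a touch latch: press its free edge down until it clicks, then keep the fingers on the lid to catch it as it springs and let it rise gently until it stands fully open, never flinging. Then set the stapler down upright in the wide empty bay, let go and leave the lid open; do not disturb the bottle, the pen cup or the tape roll.

Things in the scene. Friction and masses are not known exactly. Their poses are not given: they have to be found in the camera images.
- chest: supply box, white laminate, 240 (its x) x 220 (its y) x 90 mm high, walls and floor 6 mm, fixed to the desk; origin at the centre of its underside, z up. Its whole top is a blue lid, inset flush with the rim, hinged along the +y side (hinge line along x). Inside, a low divider (top 26 mm above the underside) at y = +10 mm separates the wide empty bay on the -y side (228 mm along x, 112 mm along y, from y = -104 to +8 mm) from a narrower bay with flat packets
- lid (a joint): lid angle about the hinge line: 0 shut and flush, -0.035 pressed down to its stop, 1.75 fully open against its stop, leaning slightly away over the hinge side. The lid is a 224 x 203 x 8 mm panel reaching from the hinge to 202 mm from it. A spring pushes it open all the way (2 to 4 N at the free edge when shut, weaker later) and it stays open; let loose after the click it flings open at 5 to 7 rad/s; more than 3 rad/s counts as flinging
- lid_press (a point): white touch spot on the outer (top) face of the lid, 26 mm wide, midway along x, 172 mm from the hinge line, 30 mm in from the free edge; turns with the lid (its z is the outward normal of the outer face)
- lid_hinge (a point): midpoint of the hinge line, 100 mm to +y of the box centre, 86 mm above the underside, at half the lid's thickness; axes turn with the lid: x along the hinge line, -y from the hinge towards the free edge, z the outward normal
- catch (a joint): travel of the hidden touch latch's catch in m: 0 holds the lid, above 0.004 has let go (the click). It takes about 3 to 4 mm of pressing at the touch spot with 5 to 8 N (the lid bottoms out at 6 mm); it then stays let go
- bay_floor (a point): centre of the wide empty bay, on its floor, 6 mm above the underside of the box and 48 mm to -y of the box centre; axes as the box
- stapler_mid (a point): red and black desk stapler lying upright on the parcel: 140 mm long (its x), 36 mm wide at the base, 32 mm wide above (parallel flat sides), 52 mm high, about 0.25 kg; this point is its centre, 26 mm above its underside, z up
- parcel: taped cardboard parcel, 270 (x) x 200 (y) x 60 mm high, fixed; origin at the centre of its underside. The stapler and the tape roll lie on it
- roll: roll of brown packing tape lying flat on the parcel, 100 mm outside, 76 mm inside, 48 mm high; origin at the centre of its underside. Leave it alone
- bottle: white bottle with orange label, 60 mm across, 150 mm high, standing on the desk beside the free edge of the box; origin at the centre of its underside. Leave it alone
- cup: black pen cup with three pens, 76 mm across, 95 mm high (pens to 140 mm), on the desk beside the parcel; origin at the centre of its underside. Leave it alone
There are look-alikes about, which are no part of the job. What is meant by the part that bears stapler_mid is not purple, and is the larger of those in its own colour.

How it is judged:
On the way, in this order (a step that is already met when the one before it is completed fails the run):
1. the lid is pressed in until the latch clicks free (value of joint catch above 0.004 m).
2. the lid has risen fully open (beyond 1.5 rad) (value of joint lid above 1.5 rad), for 0.2 s.
3. the stapler is set down in the wide bay while still held (x of stapler_mid in the frame of chest between -0.045 and 0.045 m and y of stapler_mid in the frame of chest between -0.088 and -0.006 m and z of stapler_mid in the frame of chest below 0.042 m and angle between stapler_mid's own z axis and vertical below 0.2 rad and contact force between the fingers and stapler above 0.5 N).
At the end, for the whole second after the job is handed in: the stapler rests released and upright (within 0.2 rad) on the floor of the wide bay, its centre within 45 mm of the box's middle along x, 6 to 88 mm to -y of it and less than 42 mm above the underside; the lid stands open beyond 1.5 rad; bottle, cup and roll upright within 30 mm of where they were (x of stapler_mid in the frame of chest between -0.045 and 0.045 m and y of stapler_mid in the frame of chest between -0.088 and -0.006 m and z of stapler_mid in the frame of chest below 0.042 m and angle between each of stapler_mid, bottle, cup, roll's own z axis and vertical below 0.2 rad and linear speed of stapler below 0.03 m/s and value of joint lid above 1.5 rad and distance of each of bottle, cup, roll from where it was at the start of the episode below 0.03 m); the robot touches nothing.
It fails at once if the lid flings (faster than 3 rad/s) (velocity of joint lid above 3 rad/s).
It fails at once if the bottle is shoved more than 30 mm or knocked over (distance of bottle from where it was at the start of the episode above 0.03 m or angle between bottle's own z axis and vertical above 0.4 rad).
It fails at once if the pen cup is shoved more than 30 mm or knocked over (distance of cup from where it was at the start of the episode above 0.03 m or angle between cup's own z axis and vertical above 0.4 rad).
It fails at once if the tape roll is shoved more than 30 mm or knocked over (distance of roll from where it was at the start of the episode above 0.03 m or angle between roll's own z axis and vertical above 0.4 rad).
It also fails if it takes over 72 s, if anything falls off the work surface, if the arm or the gripper's body presses on something with over 40 N, if the wrist force passes 120 N, or if a joint passes its speed limit or range.

## Robot

A 7-joint arm with a two-finger parallel gripper is mounted at the origin on the work surface. World frame = base frame: x ahead of the robot, y to its left, z up, the work surface at z = 0. Lengths are in m, angles in rad, forces in N, time in s.
With the tool pointing down it reaches from about 0.35 to 0.9 m from the base axis. Payload 7.2 kg.
Tool frame: the origin (TCP) lies at the very end of the fingers, on their centre line; the grasp point (between the pads) lies 19 mm behind it (bot.tcp_to_grasp is the distance from the TCP to the grasp point, in m); z points along the fingers, y is the line along which they close (so a half turn about z gives the same grasp; the last joint's range is limited). The gripper opens to 88 mm and grips with 3 to 60 N. Pads are 20 mm wide; open, the fingers measure 115 mm over their backs; the gripper's body (75 mm by 178 mm) begins 61 mm behind the grasp point.
Start: joints at [1.258, 0.411, -0.013, 1.596, 0.006, 1.134, -0.082], TCP at [0.151, -0.606, 0.223] pointing down, gripper open.
Joint ranges: [-2.95, 2.95], [-0.29, 1.99], [-1.47, 1.44], [0.14, 2.54], [-1.03, 4.17], [0.13, 1.85], [-2.86, 2.86]. Speed limits (rad/s): [2.39, 2.39, 3.01, 3.01, 3.14, 3.14, 3.14].

## Interface

Orientations are given as a rotation vector (axis times angle).
In Python, from bench import readout, camera, bot gives the robot as it stands. The module is installed in compiled form; this text tells all that it offers.
- The arm moves only by the shell command python3 -m jog 'ROWS' [FORCE]. ROWS is JSON, a list that holds one entry, the list of rows, each a list of 7 numbers: the shift along the tool's x, y, z as a fraction of full scale, then the turn, a rotation vector about the tool's x, y, z as a fraction of full scale, then the opening, from 0 (shut) to 1 (fully open). A call has exactly 5 rows; each row is the pose to reach, as a shift and turn from the pose commanded when the call began, along the tool's axes at that moment, turning the shorter way round; what a row does not reach only later rows make up. Full scale, the value 1, is 0.15 m for a shift and 180 degrees for a turn. A row lasts 1/12 s, in which the tool goes at most 41.7 mm and 7.16 degrees, less where a joint would pass 70% of its speed; a pose out of reach is approached as far as the arm can. A call with a number of a shift or a turn outside -1 to 1 is refused whole. A call with a gripper value outside its range is refused whole. The fingers move at their own pace and stop on an object; FORCE is the grip in N (left out, the last holds). Time passes only in rows, so rows that repeat a pose let the fingers close, or fill a call up. It gives the time, the measured TCP pose, the force, the opening and the grip force at its end, in the units of the state.
- readout.sense(): the state, without advancing time (a new reading comes with each control period).
- camera(name): name is "side" or "top"; returns a dict with "frame" (480x640x3 uint8, blue, green, red), "camera_matrix" (3x3 intrinsics, pixels), "rvec" (rotation vector, rad) and "tvec" (3), from world to camera coordinates, as OpenCV has them. Camera axes: x right, y down, z forward; pixel columns grow to the right and rows downward; lengths in m; the calibration is good to about 2 mm. A picture is of the moment at which its call begins. There is no depth.
- bot.job_done(): hands the job in; it is judged then, once.
The state is a dict: "t": time; "joint_positions": joint angles; "qd": joint speeds; "joint_efforts": joint torques, N m; "tool_pos": TCP position; "eef_rot": TCP orientation; "ft_force": force on the tool from outside, world axes, zero at the start; "ft_torque": the same for the moment, N m; "opening": finger opening in m; "gripper_force": force on a finger pad.
Only numpy, scipy, OpenCV 4.12 (cv2) and the standard library are available. Lean on these libraries where they do the work, as an engineer would, in place of code of your own. Each camera call takes 0.05 s, during which the arm holds its last target. There are 200 camera calls.

## Working session

There is one attempt and no reset: what is moved stays moved. The work goes in short steps, Python scripts to look and compute and a shell command to move; the robot and the scene stay as the last step left them, time stands still between calls to the robot, and variables do not carry over. Pictures are saved under pics/ and viewed, at most 10 in all, crops included, and the job is handed in when it is done.

```bash
mkdir -p pics; python3 - <<'E'
from bench import readout,camera,bot
import cv2,numpy as np,pickle
d={}
for n in("top","side"):
    c=camera(n);d[n]=c;cv2.imwrite(f"pics/{n}0.png",c["frame"])
    R=cv2.Rodrigues(c["rvec"])[0];print(n,(-R.T@np.ravel(c["tvec"])).round(3),R.round(3).tolist())
pickle.dump(d,open("cal.pkl","wb"))
s=readout.sense();print(s)
E
```

```text
top [ 0.339 -0.072  1.032] [[0.024, -1.0, -0.017], [-0.985, -0.02, -0.172], [0.171, 0.02, -0.985]]
side [ 0.471 -0.728  0.721] [[0.999, -0.052, -0.008], [-0.042, -0.695, -0.718], [0.032, 0.717, -0.696]]
{'t': 0.1, 'joint_positions': array([ 1.25782683,  0.41182242, -0.01276223,  1.59694851,  0.00557844,
        1.13429229, -0.08215525]), 'qd': array([-0.00028987, -0.00318929, -0.00119082, -0.00109586,  0.00153937,
        0.00027319, -0.00127328]), 'joint_efforts': array([ 2.91153112e-03, -5.89084911e+01,  6.43786099e-01, -2.91707414e+01,
       -5.38437255e-02,  1.45596880e-02,  5.43550459e-05]), 'tool_pos': array([ 0.15134718, -0.60593263,  0.22189618]), 'eef_rot': array([-3.11666875e+00, -3.83515933e-01,  3.70970662e-04]), 'ft_force': array([ 0.28398006, -0.66163729,  0.12994504]), 'ft_torque': array([-0.06679335,  0.03247447, -0.02955818]), 'gripper_force': 0.0, 'opening': 0.08772607912405761}
```

View pics/top0.png

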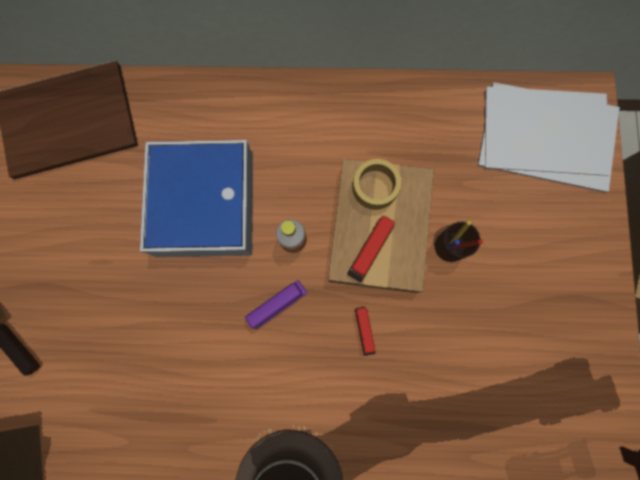

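View pics/side0.png

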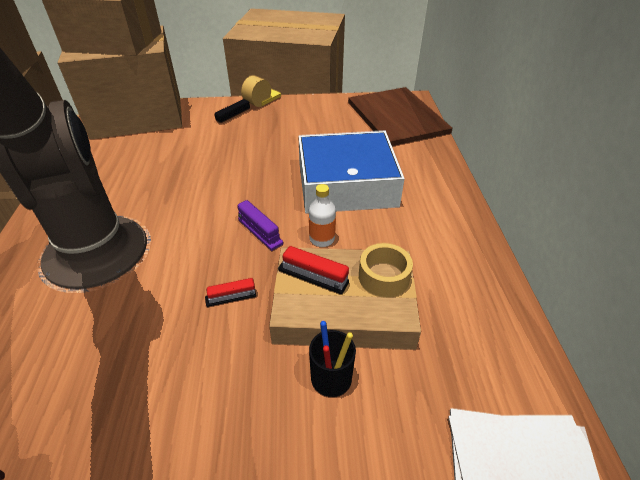

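Candidates in the top view are the red stapler on the parcel (372,248), a small red stapler on the desk (365,330) and a purple one (276,305). I choose the larger red one on the parcel and check it in a crop.

```bash
python3 - <<'E'
import cv2,numpy as np,pickle
d=pickle.load(open("cal.pkl","rb"))
a=d["top"]["frame"][130:300,130:440]; b=d["side"]["frame"][120:310,265:425]
a=cv2.resize(a,None,fx=2.58,fy=2.58,interpolation=cv2.INTER_CUBIC);cv2.imwrite("pics/ctop.png",a)
b=cv2.resize(b,None,fx=3,fy=3,interpolation=cv2.INTER_CUBIC);cv2.imwrite("pics/cside.png",b);print(a.shape,b.shape)
E
```

```text
(439, 800, 3) (570, 480, 3)
```

View pics/ctop.png

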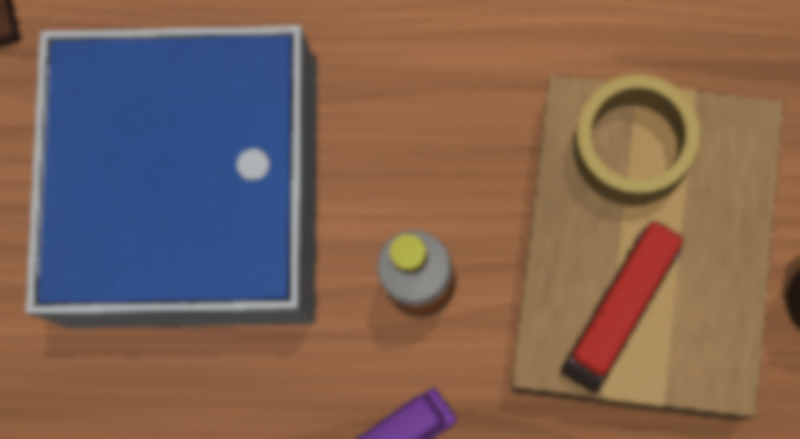

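View pics/cside.png

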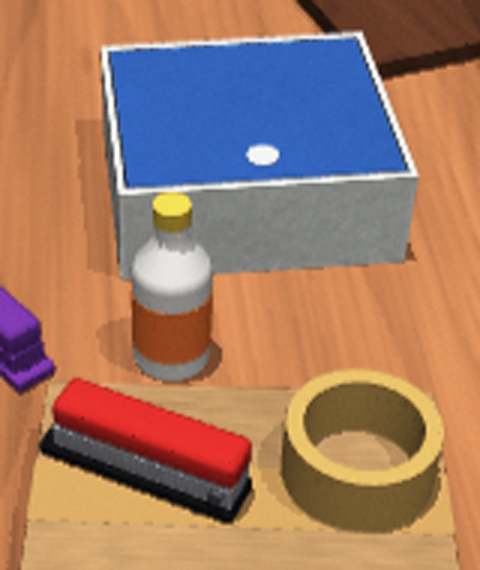

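```bash
cat > h.py <<'E'
import cv2,numpy as np,pickle
d=pickle.load(open("cal.pkl","rb"))
def ray(n,u,v):
    c=d[n];R=cv2.Rodrigues(c["rvec"])[0];o=-R.T@np.ravel(c["tvec"])
    return o,R.T@np.linalg.inv(c["camera_matrix"])@[u,v,1]
def at(n,u,v,z):
    o,r=ray(n,u,v);return o+r*(z-o[2])/r[2]
T=lambda x,y,z:at("top",130+(x+.5)/2.58-.5,130+(y+.5)/2.58-.5,z)
S=lambda x,y,z:at("side",265+(x+.5)/3-.5,120+(y+.5)/3-.5,z)
E
python3 - <<'E'
from h import *
p=lambda k,a:print(k,a.round(4)[:2])
for q in((42,32),(301,27),(296,311),(28,312)):p("boxT",T(*q,.09))
for q in((102,48),(362,33),(415,176),(120,191)):p("boxS",S(*q,.09))
p("spotT",T(253,164,.09));p("spotS",S(263,155,.09))
for q in((652,222),(683,240),(602,378),(575,362)):p("redT",T(*q,.11))
for q in((562,372),(598,390)):p("baseT",T(*q,.066))
for q in((42,452),(232,520),(252,492)):p("baseS",S(*q,.06))
for q in((552,75),(781,100),(754,415),(514,389)):p("parcT",T(*q,.06))
p("rollT",T(638,134,.108));p("rollS",S(362,425,.108))
p("bottT",T(408,251,.15));p("bottS",S(173,200,.15))
E
```

```text
boxT [0.7143 0.3279]
boxT [0.7223 0.1096]
boxT [0.4814 0.1014]
boxT [0.4761 0.3182]
boxS [0.4778 0.3182]
boxS [0.7153 0.3286]
boxS [0.7209 0.1105]
boxS [0.4864 0.1055]
spotT [0.6029 0.1431]
spotS [0.6038 0.1462]
redT [ 0.5557 -0.1817]
redT [ 0.5416 -0.2062]
redT [ 0.4308 -0.143 ]
redT [ 0.4428 -0.1219]
baseT [ 0.4394 -0.1139]
baseT [ 0.4254 -0.1432]
baseS [ 0.4248 -0.138 ]
baseS [ 0.5458 -0.2028]
baseS [ 0.561  -0.1806]
parcT [ 0.6948 -0.1023]
parcT [ 0.6759 -0.2971]
parcT [ 0.4084 -0.2703]
parcT [ 0.4252 -0.0751]
rollT [ 0.6286 -0.1707]
rollS [ 0.6294 -0.17  ]
bottT [0.5201 0.0076]
bottS [0.5219 0.0135]
```

```bash
cat >> h.py <<'E'
from scipy.spatial.transform import Rotation as Ro
def to(p,yaw=None):
    """fractions of shift (and tool-z turn, pointing down, tool x at yaw deg) from the measured pose to world p"""
    from bench import readout
    s=readout.sense();R=Ro.from_rotvec(s["eef_rot"])
    f=R.inv().apply(np.array(p)-s["tool_pos"])/.15
    out=[f.round(3).tolist()]
    if yaw is not None:
        y=np.radians(yaw);G=Ro.from_matrix(np.array([[np.cos(y),np.sin(y),0],[np.sin(y),-np.cos(y),0],[0,0,-1]]).T.T)
        out.append(((R.inv()*G).as_rotvec()/np.pi).round(4).tolist())
    print("t",s["t"],"pos",s["tool_pos"].round(4),"F",s["ft_force"].round(2),"->",*out)
E
python3 -m jog '[[[0,0,-0.4,0,0,0.067,0],[0,0,-0.4,0,0,0.067,0],[0,0,-0.4,0,0,0.067,0],[0,0,-0.4,0,0,0.067,0],[0,0,-0.4,0,0,0.067,0]]]' 20
python3 -c "
from h import *
to([.602,.143,.28],2)"
```

```text
t: 0.52
tool_pos: [0.1514, -0.6058, 0.2815]
eef_rot: [-3.139, -0.057, 0.001]
ft_force: [-0.7, -0.0, -0.6]
opening: 0.0577
gripper_force: 0.0
t 0.5167 pos [ 0.1514 -0.6058  0.2815] F [-0.72 -0.   -0.64] -> [3.182, -4.88, 0.016] [-0.0005, 0.0001, 0.0004]
```

```bash
python3 -m jog '[[[0.12,-0.19,0,0,0,0,0],[0.25,-0.38,0,0,0,0,0],[0.38,-0.58,0,0,0,0,0],[0.5,-0.77,0,0,0,0,0],[0.63,-0.97,0,0,0,0,0]]]' >/dev/null
python3 -m jog '[[[0.12,-0.19,0,0,0,0,0],[0.25,-0.38,0,0,0,0,0],[0.38,-0.58,0,0,0,0,0],[0.5,-0.77,0,0,0,0,0],[0.63,-0.97,0,0,0,0,0]]]' >/dev/null
python3 -m jog '[[[0.12,-0.19,0,0,0,0,0],[0.25,-0.38,0,0,0,0,0],[0.38,-0.58,0,0,0,0,0],[0.5,-0.77,0,0,0,0,0],[0.63,-0.97,0,0,0,0,0]]]' >/dev/null
python3 -m jog '[[[0.12,-0.19,0,0,0,0,0],[0.25,-0.38,0,0,0,0,0],[0.38,-0.58,0,0,0,0,0],[0.5,-0.77,0,0,0,0,0],[0.63,-0.97,0,0,0,0,0]]]' 
python3 -c "
from h import *
to([.602,.143,.28],2)"
```

```text
t: 2.18
tool_pos: [0.5089, -0.0105, 0.2812]
eef_rot: [-3.141, -0.056, 0.004]
ft_force: [1.1, -0.4, -0.2]
opening: 0.0002
gripper_force: 0.0
t 2.1833 pos [ 0.5089 -0.0105  0.2812] F [ 1.11 -0.39 -0.15] -> [0.656, -1.001, 0.007] [-0.0, 0.0008, 0.0001]
```

```bash
python3 -m jog '[[[0.12,-0.19,0,0,0,0,0],[0.25,-0.38,0,0,0,0,0],[0.38,-0.58,0,0,0,0,0],[0.52,-0.79,0,0,0,0,0],[0.65,-1,0,0,0,0,0]]]' >/dev/null
python3 -m jog '[[[0,0,0.2,0,0,0,0],[0,0,0.4,0,0,0,0],[0,0,0.6,0,0,0,0],[0,0,0.8,0,0,0,0],[0,0,1,0,0,0,0]]]'
python3 -m jog '[[[0,0,0.05,0,0,0,0],[0,0,0.09,0,0,0,0],[0,0,0.13,0,0,0,0],[0,0,0.15,0,0,0,0],[0,0,0.15,0,0,0,0]]]'
python3 -c "
from h import *
to([.602,.143,.09],2)
from bench import camera
cv2.imwrite('pics/s1.png',cv2.resize(camera('side')['frame'][60:260,220:460],None,fx=2.5,fy=2.5))"
```

```text
t: 3.02
tool_pos: [0.6002, 0.1414, 0.1296]
eef_rot: [3.141, 0.057, -0.004]
ft_force: [0.2, 0.2, 0.8]
opening: 0.0006
gripper_force: 0.0
t: 3.43
tool_pos: [0.602, 0.1416, 0.1107]
eef_rot: [-3.141, -0.054, -0.002]
ft_force: [0.9, -0.7, 0.5]
opening: 0.0004
gripper_force: 0.0
t 3.4333 pos [0.602  0.1416 0.1107] F [ 0.95 -0.67  0.49] -> [0.0, -0.009, 0.138] [-0.0001, -0.0003, -0.0002]
```

View pics/s1.png

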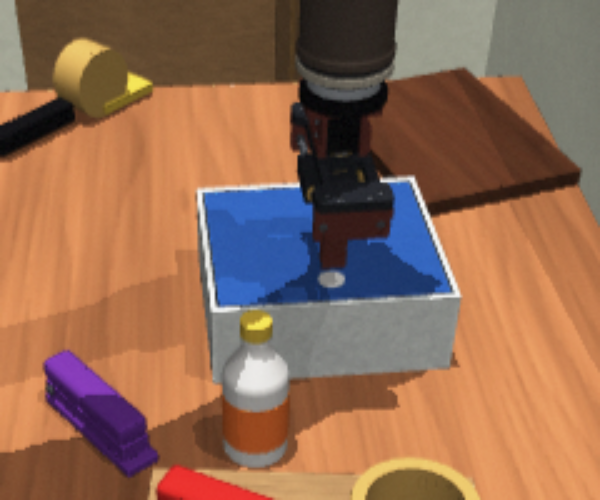

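The closed fingers hover just over the white touch spot (crop 332,278), clear of the bottle. Now I press.

```bash
python3 -m jog '[[[0,0,0.05,0,0,0,0],[0,0,0.09,0,0,0,0],[0,0,0.12,0,0,0,0],[0,0,0.13,0,0,0,0],[0,0,0.138,0,0,0,0]]]'
python3 -m jog '[[[0,0,0.005,0,0,0,0],[0,0,0.01,0,0,0,0],[0,0,0.015,0,0,0,0],[0,0,0.02,0,0,0,0],[0,0,0.02,0,0,0,0]]]'
```

```text
t: 3.9
tool_pos: [0.6015, 0.1413, 0.0895]
eef_rot: [3.141, 0.054, -0.001]
ft_force: [-3.4, -1.2, 8.4]
opening: 0.0005
gripper_force: 3.7
t: 4.32
tool_pos: [0.6015, 0.1413, 0.0871]
eef_rot: [3.141, 0.054, 0.0]
ft_force: [-2.5, 0.4, 5.5]
opening: 0.0002
gripper_force: 2.7
```

```bash
python3 -m jog '[[[0,0,0.007,0,0,0,0],[0,0,0.014,0,0,0,0],[0,0,0.014,0,0,0,0],[0,0,0.014,0,0,0,0],[0,0,0.014,0,0,0,0]]]'
python3 -m jog '[[[0,0,0.007,0,0,0,0],[0,0,0.014,0,0,0,0],[0,0,0.014,0,0,0,0],[0,0,0.014,0,0,0,0],[0,0,0.014,0,0,0,0]]]'
```

```text
t: 4.73
tool_pos: [0.6015, 0.1413, 0.0845]
eef_rot: [3.141, 0.054, -0.0]
ft_force: [-1.6, -2.0, 2.8]
opening: 0.0005
gripper_force: 1.9
t: 5.15
tool_pos: [0.6015, 0.1413, 0.0827]
eef_rot: [3.141, 0.054, -0.0]
ft_force: [-3.4, -2.4, 8.0]
opening: 0.0004
gripper_force: 4.0
```

```bash
python3 -m jog '[[[0,0,-0.015,0,0,0,0],[0,0,-0.03,0,0,0,0],[0,0,-0.045,0,0,0,0],[0,0,-0.06,0,0,0,0],[0,0,-0.06,0,0,0,0]]]'
python3 -m jog '[[[0,0,-0.015,0,0,0,0],[0,0,-0.03,0,0,0,0],[0,0,-0.045,0,0,0,0],[0,0,-0.06,0,0,0,0],[0,0,-0.06,0,0,0,0]]]'
```

```text
t: 5.57
tool_pos: [0.6018, 0.1416, 0.0917]
eef_rot: [-3.141, -0.054, -0.001]
ft_force: [-1.5, -0.2, 3.1]
opening: 0.0004
gripper_force: 1.3
t: 5.98
tool_pos: [0.6017, 0.1421, 0.1009]
eef_rot: [-3.141, -0.054, -0.001]
ft_force: [-0.2, 1.3, 2.4]
opening: 0.0007
gripper_force: 1.2
```

```bash
cat > arc.py <<'E'
from h import *
from bench import readout
import sys
a,b=float(sys.argv[1]),float(sys.argv[2])
s=readout.sense();p=s["tool_pos"]
print(s["t"],p.round(4),s["ft_force"].round(1),s["gripper_force"])
for t in np.linspace(a,b,6)[1:]:
    r=.172;y=-r*np.cos(t)+.004*np.sin(t);z=r*np.sin(t)+.004*np.cos(t)
    if t>1.57: y=-.202*np.cos(t)+.004*np.sin(t);z=.172
    q=np.array([p[0],.3155+y+.0135,.086+z]);print(round(t,3),(Ro.from_rotvec(s["eef_rot"]).inv().apply(q-p)/.15).round(3))
E
python3 arc.py .06 .36
```

```text
5.9833 [0.6017 0.1421 0.1009] [-0.2  1.3  2.4] 1.200409485027194
0.12 [ 0.004 -0.111 -0.065]
0.18 [ 0.004 -0.123 -0.132]
0.24 [ 0.005 -0.139 -0.199]
0.3 [ 0.006 -0.159 -0.265]
0.36 [ 0.007 -0.183 -0.33 ]
```

```bash
python3 -m jog '[[[0,-0.03,-0.06,0,0,0,0],[0,-0.07,-0.12,0,0,0,0],[0,-0.11,-0.19,0,0,0,0],[0,-0.15,-0.26,0,0,0,0],[0,-0.18,-0.32,0,0,0,0]]]'
python3 arc.py .36 .66
```

```text
t: 6.4
tool_pos: [0.6009, 0.1701, 0.1501]
eef_rot: [-3.14, -0.055, -0.002]
ft_force: [0.2, -0.2, 2.5]
opening: 0.0004
gripper_force: 0.9
6.4 [0.6009 0.1701 0.1501] [ 0.2 -0.2  2.5] 0.9220350882969797
0.42 [ 0.001 -0.023 -0.064]
0.48 [ 0.002 -0.055 -0.125]
0.54 [ 0.003 -0.09  -0.185]
0.6 [ 0.005 -0.128 -0.242]
0.66 [ 0.006 -0.17  -0.296]
```

```bash
python3 -m jog '[[[0,-0.025,-0.065,0,0,0,0],[0,-0.055,-0.125,0,0,0,0],[0,-0.09,-0.185,0,0,0,0],[0,-0.13,-0.24,0,0,0,0],[0,-0.17,-0.295,0,0,0,0]]]'
python3 arc.py .66 .96
```

```text
t: 6.82
tool_pos: [0.5996, 0.1947, 0.1933]
eef_rot: [-3.141, -0.054, 0.0]
ft_force: [-0.8, 1.2, 1.3]
opening: 0.0007
gripper_force: 0.7
6.8167 [0.5996 0.1947 0.1933] [-0.8  1.2  1.3] 0.6863889656960964
0.72 [ 0.002 -0.051 -0.061]
0.78 [ 0.003 -0.099 -0.11 ]
0.84 [ 0.005 -0.15  -0.157]
0.9 [ 0.007 -0.203 -0.2  ]
0.96 [ 0.009 -0.259 -0.24 ]
```

```bash
python3 -m jog '[[[0,-0.05,-0.06,0,0,0,0],[0,-0.1,-0.11,0,0,0,0],[0,-0.15,-0.155,0,0,0,0],[0,-0.2,-0.2,0,0,0,0],[0,-0.26,-0.24,0,0,0,0]]]'
python3 arc.py .96 1.26
python3 -c "
from h import *
from bench import camera
a=camera('side')['frame'][40:260,240:420];b=camera('top')['frame'][100:280,100:290]
cv2.imwrite('pics/s2.png',np.hstack([cv2.resize(a,(360,440)),cv2.resize(b,(440,440))]))"
```

```text
t: 7.23
tool_pos: [0.5984, 0.2335, 0.2291]
eef_rot: [3.141, 0.053, -0.0]
ft_force: [-0.4, 1.1, 1.0]
opening: 0.0005
gripper_force: 0.5
7.2333 [0.5984 0.2335 0.2291] [-0.4  1.1  1. ] 0.5391813442111015
1.02 [ 0.002 -0.059 -0.037]
1.08 [ 0.004 -0.12  -0.07 ]
1.14 [ 0.006 -0.182 -0.099]
1.2 [ 0.008 -0.246 -0.125]
1.26 [ 0.011 -0.311 -0.146]
```

View pics/s2.png

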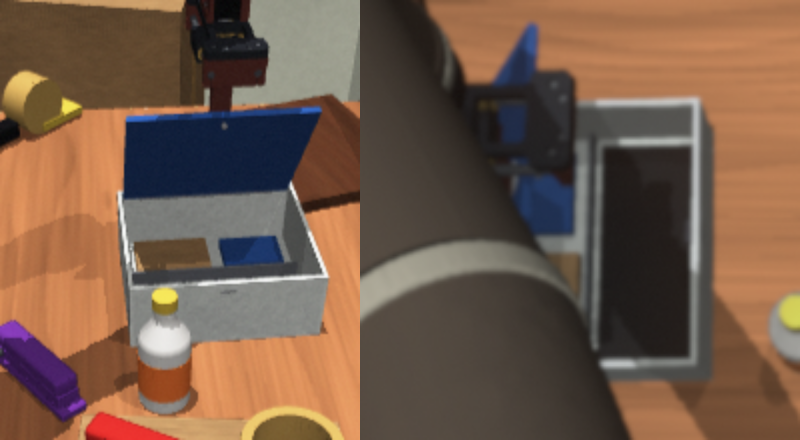

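The lid stands at about 1.0 rad (free edge near 222,115 in the left crop) with the fingers behind it on the outer face. I keep following it.

```bash
python3 -m jog '[[[0,-0.06,-0.04,0,0,0,0],[0,-0.12,-0.07,0,0,0,0],[0,-0.18,-0.1,0,0,0,0],[0,-0.245,-0.125,0,0,0,0],[0,-0.31,-0.145,0,0,0,0]]]'
python3 arc.py 1.26 1.51
```

```text
t: 7.75
tool_pos: [0.5968, 0.2806, 0.2507]
eef_rot: [-3.141, -0.054, -0.0]
ft_force: [-0.8, 0.5, 0.1]
opening: 0.0006
gripper_force: 0.4
7.75 [0.5968 0.2806 0.2507] [-0.8  0.5  0.1] 0.4208228224888444
1.31 [ 0.002 -0.053 -0.017]
1.36 [ 0.004 -0.109 -0.029]
1.41 [ 0.006 -0.165 -0.038]
1.46 [ 0.008 -0.222 -0.045]
1.51 [ 0.01  -0.279 -0.048]
```

```bash
python3 -m jog '[[[0,-0.05,-0.017,0,0,0,0],[0,-0.11,-0.03,0,0,0,0],[0,-0.165,-0.038,0,0,0,0],[0,-0.22,-0.045,0,0,0,0],[0,-0.28,-0.048,0,0,0,0]]]'
python3 arc.py 1.51 1.81
```

```text
t: 8.17
tool_pos: [0.5954, 0.322, 0.2574]
eef_rot: [3.141, 0.054, -0.0]
ft_force: [-0.1, 0.9, 0.6]
opening: 0.0004
gripper_force: 0.3
8.1667 [0.5954 0.322  0.2574] [-0.1  0.9  0.6] 0.34758561070750815
1.57 [ 0.002 -0.073 -0.004]
1.63 [ 0.005 -0.153 -0.004]
1.69 [ 0.008 -0.233 -0.004]
1.75 [ 0.011 -0.313 -0.004]
1.81 [ 0.013 -0.392 -0.004]
```

```bash
python3 -m jog '[[[0,-0.07,-0.004,0,0,0,0],[0,-0.15,-0.004,0,0,0,0],[0,-0.23,-0.004,0,0,0,0],[0,-0.31,-0.004,0,0,0,0],[0,-0.39,-0.004,0,0,0,0]]]'
python3 -m jog '[[[0,-0.06,0,0,0,0,0],[0,-0.12,0,0,0,0,0],[0,-0.15,-0.1,0,0,0,0],[0,-0.15,-0.3,0,0,0,0],[0,-0.15,-0.5,0,0,0,0]]]'
python3 -c "
from h import *
from bench import camera
to([.6,.1,.42],2)
a=camera('side')['frame'][40:260,240:420];b=camera('top')['frame'][100:280,100:290]
cv2.imwrite('pics/s3.png',np.hstack([cv2.resize(a,(360,440)),cv2.resize(b,(440,440))]))"
```

```text
t: 8.58
tool_pos: [0.5933, 0.3811, 0.2579]
eef_rot: [3.141, 0.054, -0.0]
ft_force: [0.5, 0.8, -0.4]
opening: 0.0004
gripper_force: 0.0
t: 9.0
tool_pos: [0.592, 0.4026, 0.3325]
eef_rot: [3.139, 0.055, -0.004]
ft_force: [1.8, 0.1, -0.2]
opening: 0.0008
gripper_force: 0.0
t 9.0 pos [0.592  0.4026 0.3325] F [ 1.79  0.11 -0.21] -> [-0.019, 2.019, -0.58] [0.0005, 0.0008, 0.0]
```

View pics/s3.png

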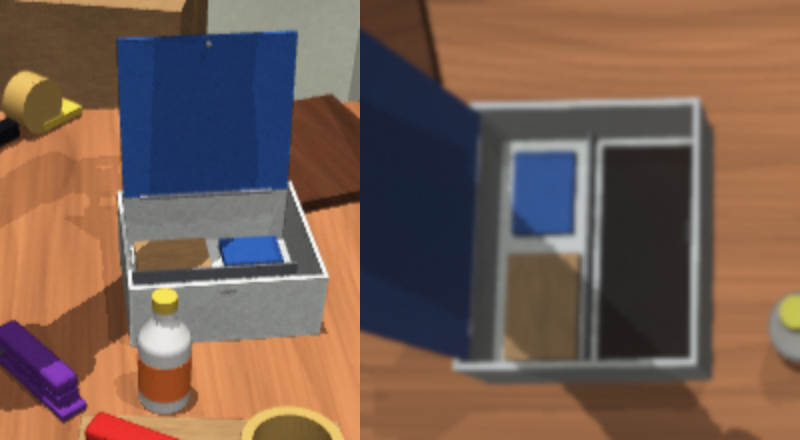

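The lid stands fully open against its stop in both views, the bay is empty and the bottle hasn't moved. Next is the stapler.

```bash
python3 -m jog '[[[0,0,-0.15,0,0,0,0],[0,0.1,-0.3,0,0,0,0],[-0.05,0.3,-0.4,0,0,0,0],[-0.1,0.5,-0.4,0,0,0,0],[-0.15,0.7,-0.4,0,0,0,0]]]'
python3 -m jog '[[[-0.05,0.25,0,0,0,0,0],[-0.1,0.5,0,0,0,0,0],[-0.15,0.75,0,0,0,0,0],[-0.2,1,0,0,0,0,0],[-0.2,1,0,0,0,0,0]]]' >/dev/null
python3 -m jog '[[[-0.05,0.25,0,0,0,0,1],[-0.1,0.5,0,0,0,0,1],[-0.15,0.75,0,0,0,0,1],[-0.2,1,0,0,0,0,1],[-0.2,1,0,0,0,0,1]]]' >/dev/null
python3 -m jog '[[[-0.05,0.25,0,0,0,0.03,1],[-0.1,0.5,0,0,0,0.06,1],[-0.15,0.75,0,0,0,0.09,1],[-0.2,1,0,0,0,0.13,1],[-0.2,1,0,0,0,0.167,1]]]'
python3 -c "
from h import *
to([.493,-.161,.2],-28)"
```

```text
t: 9.52
tool_pos: [0.5736, 0.2963, 0.3936]
eef_rot: [-3.14, -0.055, -0.002]
ft_force: [0.2, -1.2, 0.3]
opening: 0.0004
gripper_force: 0.0
t: 10.77
tool_pos: [0.4974, -0.1647, 0.3926]
eef_rot: [3.037, -0.787, -0.001]
ft_force: [0.8, -0.0, -0.2]
opening: 0.0636
gripper_force: 0.0
t 10.7667 pos [ 0.4974 -0.1647  0.3926] F [ 0.82 -0.05 -0.19] -> [-0.038, -0.012, 1.284] [0.0013, -0.0001, -0.0059]
```

```bash
python3 -m jog '[[[-0.04,-0.01,0.2,0,0,-0.006,1],[-0.04,-0.01,0.4,0,0,-0.006,1],[-0.04,-0.01,0.6,0,0,-0.006,1],[-0.04,-0.01,0.8,0,0,-0.006,1],[-0.04,-0.01,1,0,0,-0.006,1]]]' >/dev/null
python3 -m jog '[[[0,0,0.2,0,0,0,1],[0,0,0.4,0,0,0,1],[0,0,0.6,0,0,0,1],[0,0,0.65,0,0,0,1],[0,0,0.65,0,0,0,1]]]'
python3 -c "
from h import *
from bench import camera
to([.493,-.161,.08],-28)
a=camera('side')['frame'][180:330,240:420];b=camera('top')['frame'][180:310,310:466]
cv2.imwrite('pics/s4.png',np.hstack([cv2.resize(a,(400,333)),cv2.resize(b,(400,333))]))"
```

```text
t: 11.6
tool_pos: [0.4934, -0.1513, 0.1436]
eef_rot: [-3.055, 0.733, 0.007]
ft_force: [0.1, 0.8, 0.4]
opening: 0.0876
gripper_force: 0.0
t 11.6 pos [ 0.4934 -0.1513  0.1436] F [0.14 0.77 0.45] -> [0.029, 0.058, 0.424] [0.0003, 0.0014, 0.0056]
```

View pics/s4.png

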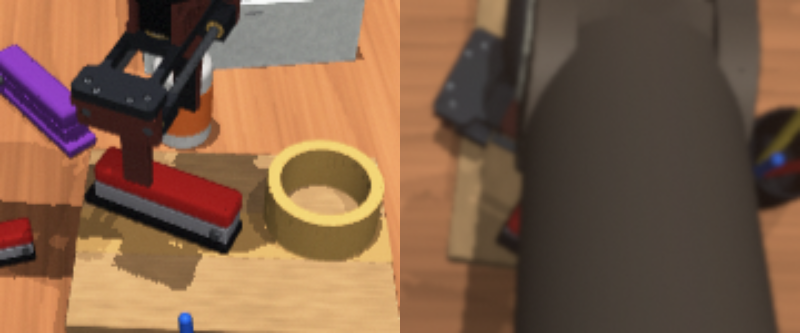

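The fingers straddle the red stapler with one finger on its near side (crop 135,160) and well clear of the roll. I centre by 9 mm, descend and grip.

```bash
python3 -m jog '[[[0.03,0.06,0,0,0,0.006,1],[0.03,0.06,0.1,0,0,0.006,1],[0.03,0.06,0.25,0,0,0.006,1],[0.03,0.06,0.38,0,0,0.006,1],[0.03,0.06,0.42,0,0,0.006,1]]]'
python3 -m jog '[[[0,0,0,0,0,0,0.6],[0,0,0,0,0,0,0.4],[0,0,0,0,0,0,0.3],[0,0,0,0,0,0,0],[0,0,0,0,0,0,0]]]' 25
python3 -m jog '[[[0,0,0,0,0,0,0],[0,0,0,0,0,0,0],[0,0,0,0,0,0,0],[0,0,0,0,0,0,0],[0,0,0,0,0,0,0]]]' 25
```

```text
t: 12.12
tool_pos: [0.4943, -0.1631, 0.0819]
eef_rot: [3.047, -0.765, -0.001]
ft_force: [-1.4, 0.8, -0.6]
opening: 0.0878
gripper_force: 0.0
t: 12.53
tool_pos: [0.4953, -0.1623, 0.0836]
eef_rot: [3.047, -0.763, 0.003]
ft_force: [-0.5, -0.3, -0.7]
opening: 0.058
gripper_force: 0.0
t: 12.95
tool_pos: [0.4947, -0.162, 0.0826]
eef_rot: [-3.048, 0.762, -0.0]
ft_force: [0.2, 0.0, 1.7]
opening: 0.0322
gripper_force: 24.8
```

```bash
python3 -m jog '[[[0,0,-0.1,0,0,0,0],[0,0,-0.3,0,0,0,0],[0,0,-0.5,0,0,0,0],[0,0,-0.75,0,0,0,0],[0,0,-1,0,0,0,0]]]'
python3 -m jog '[[[0,0,-0.15,0,0,-0.03,0],[0,0,-0.3,0,0,-0.06,0],[0,0,-0.4,0,0,-0.1,0],[0,0,-0.4,0,0,-0.14,0],[0,0,-0.4,0,0,-0.167,0]]]'
python3 -c "
from h import *
to([.6015,.1675,.28],2)"
```

```text
t: 13.37
tool_pos: [0.4935, -0.1618, 0.2332]
eef_rot: [-3.047, 0.762, 0.004]
ft_force: [1.6, -0.9, -2.4]
opening: 0.0324
gripper_force: 24.8
t: 13.78
tool_pos: [0.4946, -0.1621, 0.2933]
eef_rot: [3.14, 0.064, 0.002]
ft_force: [-1.0, 0.1, -3.6]
opening: 0.0319
gripper_force: 24.8
t 13.7833 pos [ 0.4946 -0.1621  0.2933] F [-1.01  0.12 -3.64] -> [0.802, -2.166, 0.088] [0.0002, -0.0003, 0.002]
```

```bash
python3 -m jog '[[[0.05,-0.12,0,0,0,0,0],[0.1,-0.27,0,0,0,0,0],[0.15,-0.42,0,0,0,0,0],[0.21,-0.57,0,0,0,0,0],[0.27,-0.72,0,0,0,0,0]]]' >/dev/null
python3 -m jog '[[[0.05,-0.15,0,0,0,0,0],[0.1,-0.3,0,0,0,0,0],[0.16,-0.45,0,0,0,0,0],[0.21,-0.59,0,0,0,0,0],[0.27,-0.72,0,0,0,0,0]]]' >/dev/null
python3 -m jog '[[[0.06,-0.17,0,0,0,0,0],[0.12,-0.34,0,0,0,0,0],[0.19,-0.52,0,0,0,0,0],[0.26,-0.7,0,0,0,0,0],[0.26,-0.72,0,0,0,0,0]]]' >/dev/null
python3 -m jog '[[[0,0,0.1,0,0,0,0],[0,0,0.3,0,0,0,0],[0,0,0.5,0,0,0,0],[0,0,0.8,0,0,0,0],[0,0,0.9,0,0,0,0]]]'
python3 -c "
from h import *
from bench import camera
to([.6015,.1675,.03],2)
a=camera('side')['frame'][60:260,240:420];b=camera('top')['frame'][100:280,100:310]
cv2.imwrite('pics/s5.png',np.hstack([cv2.resize(a,(396,440)),cv2.resize(b,(400,440))]))"
```

```text
t: 15.45
tool_pos: [0.6006, 0.1641, 0.1521]
eef_rot: [3.139, 0.054, -0.01]
ft_force: [-0.7, -0.9, -3.1]
opening: 0.032
gripper_force: 24.9
t 15.45 pos [0.6006 0.1641 0.1521] F [-0.7  -0.91 -3.05] -> [0.012, -0.024, 0.814] [0.0007, 0.0021, -0.0002]
```

View pics/s5.png

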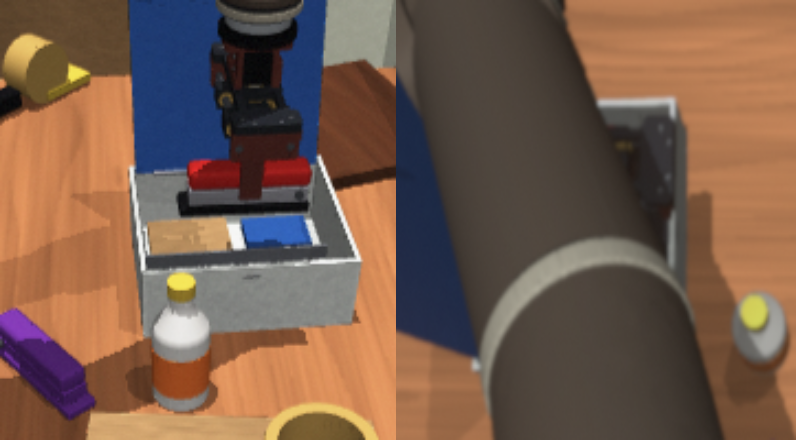

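The stapler is held level over the box, clear of the lid and bottle. I lower it.

```bash
python3 -m jog '[[[0.01,-0.02,0.12,0,0,0,0],[0.01,-0.02,0.3,0,0,0,0],[0.01,-0.02,0.5,0,0,0,0],[0.01,-0.02,0.68,0,0,0,0],[0.01,-0.02,0.77,0,0,0,0]]]'
python3 -m jog '[[[0,0,0.01,0,0,0,0],[0,0,0.02,0,0,0,0],[0,0,0.03,0,0,0,0],[0,0,0.04,0,0,0,0],[0,0,0.04,0,0,0,0]]]'
python3 -m jog '[[[0,0,0.005,0,0,0,0],[0,0,0.01,0,0,0,0],[0,0,0.015,0,0,0,0],[0,0,0.015,0,0,0,0],[0,0,0.015,0,0,0,0]]]'
```

```text
t: 15.97
tool_pos: [0.6042, 0.1682, 0.0405]
eef_rot: [3.14, 0.053, -0.003]
ft_force: [-0.3, 0.0, -3.2]
opening: 0.0323
gripper_force: 24.9
t: 16.38
tool_pos: [0.6056, 0.1691, 0.0374]
eef_rot: [-3.141, -0.054, -0.003]
ft_force: [0.5, 0.4, -3.1]
opening: 0.0322
gripper_force: 24.9
t: 16.8
tool_pos: [0.6047, 0.1688, 0.0338]
eef_rot: [3.141, 0.054, -0.0]
ft_force: [-0.3, -0.0, -2.6]
opening: 0.0318
gripper_force: 24.9
```

```bash
python3 -m jog '[[[0,0,0.008,0,0,0,0],[0,0,0.016,0,0,0,0],[0,0,0.024,0,0,0,0],[0,0,0.03,0,0,0,0],[0,0,0.03,0,0,0,0]]]'
python3 -m jog '[[[0,0,0.005,0,0,0,0],[0,0,0.01,0,0,0,0],[0,0,0.01,0,0,0,0],[0,0,0.01,0,0,0,0],[0,0,0.01,0,0,0,0]]]'
```

```text
t: 17.22
tool_pos: [0.6046, 0.1688, 0.029]
eef_rot: [3.141, 0.054, -0.001]
ft_force: [-0.4, -0.5, -3.6]
opening: 0.0318
gripper_force: 24.9
t: 17.63
tool_pos: [0.6048, 0.1689, 0.0287]
eef_rot: [3.141, 0.054, 0.0]
ft_force: [-2.7, -0.2, 5.0]
opening: 0.0317
gripper_force: 24.9
```

Floor contact felt (+5 N) at the expected height. I release part-way so the fingers clear the walls, and withdraw straight up.

```bash
python3 -m jog '[[[0,0,0,0,0,0,0.45],[0,0,0,0,0,0,0.5],[0,0,0,0,0,0,0.58],[0,0,0,0,0,0,0.58],[0,0,0,0,0,0,0.58]]]'
python3 -m jog '[[[0,0,-0.05,0,0,0,0.58],[0,0,-0.15,0,0,0,0.58],[0,0,-0.3,0,0,0,0.58],[0,0,-0.5,0,0,0,0.58],[0,0,-0.7,0,0,0,0.58]]]'
python3 -m jog '[[[0,0,-0.2,0,0,0,0.58],[0,0,-0.4,0,0,0,0.58],[0,0,-0.6,0,0,0,0.58],[0,0,-0.8,0,0,0,0.58],[0,0,-1,0,0,0,0.58]]]'
python3 -m jog '[[[0,0.25,0,0,0,0,0.58],[0,0.5,0,0,0,0,0.58],[0,0.75,0,0,0,0,0.58],[0,1,0,0,0,0,0.58],[0,1,0,0,0,0,0.58]]]'
python3 -m jog '[[[0,0.25,0,0,0,0,0.58],[0,0.5,0,0,0,0,0.58],[0,0.75,0,0,0,0,0.58],[0,1,0,0,0,0,0.58],[0,1,0,0,0,0,0.58]]]'
python3 -c "
from h import *
from bench import camera
a=camera('side')['frame'][40:400,200:440];b=camera('top')['frame'][100:300,100:320]
cv2.imwrite('pics/s6.png',np.hstack([cv2.resize(a,(320,480)),cv2.resize(b,(480,480))]))"
```

```text
t: 18.05
tool_pos: [0.6048, 0.1689, 0.0277]
eef_rot: [-3.141, -0.054, -0.0]
ft_force: [-0.4, -0.4, -0.8]
opening: 0.0511
gripper_force: 0.0
t: 18.47
tool_pos: [0.6042, 0.1689, 0.1339]
eef_rot: [3.141, 0.054, -0.002]
ft_force: [1.1, 0.6, 0.2]
opening: 0.0509
gripper_force: 0.0
t: 18.88
tool_pos: [0.6044, 0.1689, 0.285]
eef_rot: [-3.141, -0.054, -0.001]
ft_force: [0.7, 0.4, -0.2]
opening: 0.0509
gripper_force: 0.0
t: 19.3
tool_pos: [0.6103, 0.0089, 0.2831]
eef_rot: [3.136, 0.037, 0.0]
ft_force: [0.3, -1.7, 0.6]
opening: 0.0512
gripper_force: 0.0
t: 19.72
tool_pos: [0.6141, -0.141, 0.2826]
eef_rot: [3.137, 0.037, -0.001]
ft_force: [0.0, -0.7, 0.3]
opening: 0.0508
gripper_force: 0.0
```

View pics/s6.png

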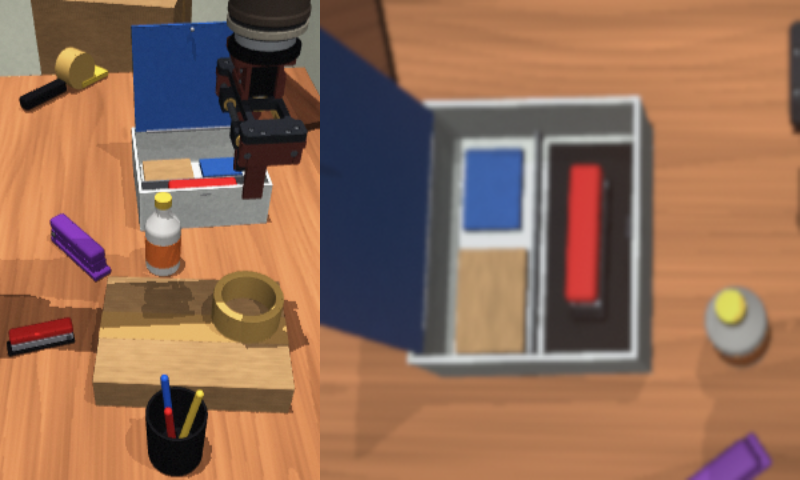

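The stapler lies upright and centred in the wide bay (right crop 584,235). The lid is open, and the bottle, cup and roll are undisturbed. I let the arm settle and hand in.

```bash
python3 -m jog '[[[0,0,0,0,0,0,0.58],[0,0,0,0,0,0,0.58],[0,0,0,0,0,0,0.58],[0,0,0,0,0,0,0.58],[0,0,0,0,0,0,0.58]]]' >/dev/null
python3 -c "
from bench import bot
print(bot.job_done())"
```

```text
the job is handed in; nothing more can be done
None
```

The job is handed in, though no verdict came back: the red stapler sits upright and released in the wide bay, the lid rose gently and stands fully open, and the bottle, cup and roll look undisturbed in the last pictures.

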